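Set the depth stop on a cast rock

TASK

First clear the white plaster offcut off the blue stand's plate into the grey scrap tray at its edge, so that it lies flat in there. Then gently push the red-knobbed depth stop down until its rubber foot rests on the tan plaster rock, and only then swing the orange-pinned clamp lever fully home to lock it. The rock is brittle and lined up for drilling, so do not press it hard or shift it, and leave the other things on the table alone.

Things in the scene. Friction and masses are not known exactly. Their poses are not given: they have to be found in the camera images.
- stand: Fixed blue depth-stop stand. Origin: on the table, straight below the stop rod's axis; its y axis points from the rod towards the scrap tray, its x axis from the rod to the column, z up. Plate top at z = 30 mm, plate from x = -75 to 120 mm and y = -60 to 200 mm. Column 28 mm thick at x = 88 mm, up to z = 208 mm. Head (44 x 40 mm, z = 122 to 148 mm) round the rod, with an ear for the lever out to y = -47 mm, joined to the column by an arm.
- tray: Grey open scrap tray, fixed against the plate's +y edge, axes as the stand's, origin at the centre of its underside. 160 mm (x) by 110 mm (y), inner floor 12 mm and rim 28 mm above the table (2 mm below the plate's top), walls 3 mm.
- offcut_center (a point): Centre of the loose white plaster offcut, a block 30 x 52 x 18 mm (its x, y, z axes), 50 g, lying flat on the plate between rod and tray.
- rock: Loose tan cast plaster rock, about 57 x 94 x 33 mm (its x, y, z axes), 70 g, standing on the plate under the stop. Origin at the centre of its underside. The top is uneven: anywhere from 15 to 33 mm above its underside, so its height below the foot has to be found by touch. It cracks if the foot presses on it with more than 20 N.
- stop: The depth stop: 12 mm steel rod with a black rubber foot (13 mm across, a little soft: about 6 N per mm) below and a red knob on top. Origin at the centre of the foot's lower face, on the rod's axis.
- stop_top (a point): Centre of the flat top of the red knob (36 mm across) on top of the stop rod, 119 mm above the foot's lower face; knob, rod and foot move as one.
- stop_slide (a joint): How far the stop has been lowered (m), 0 raised to 0.065. The rod slides straight down, weighs 1.2 N and is held by about 3 N of friction: it stays where it is left, and a downward push of about 2 N moves it.
- lever (a joint): Clamp lever's angle (rad): 0 open, pin pointing out along the stand's -y; 1.57 fully home (locked), pin towards the stand's -x. It turns clockwise seen from above, stays where it is left, takes 1 to 4 N at the pin and stiffens in the last 0.3 rad.
- lever_pin (a point): Centre of the upright orange pin at the lever's end, 10 mm thick; the pin stands from 14 mm below to 10 mm above this point and is 62 mm from the hinge.
- lever_hinge (a point): On the lever's upright hinge axis, at the height of point lever_pin; the steel hub here is 24 mm across and its top is 8 mm lower than this point.
- paint_rust: Bystander: rust-red paint pot with white cap, 33 mm across, 36 mm high; origin under its centre.
- paint_moss: Bystander: dark green paint pot with white cap, 33 mm across, 36 mm high; origin under its centre.
- paint_conc: Bystander: grey paint pot with black cap, 33 mm across, 36 mm high; origin under its centre.
- gondola: Bystander: brown model gondola wagon, 181 x 37 x 31 mm; origin under its centre.
- pliers: Bystander: red-handled pliers, 160 x 54 x 12 mm; origin under their centre.

How it is judged:
By the outcome, as a careful person would: the job done as asked, in the order asked, and still so for the second after the job is handed in, with the robot touching nothing.
It also fails if it takes over 58 s, if anything falls off the work surface, if the arm or the gripper's body presses on something with over 40 N, if the wrist force passes 120 N, or if a joint passes its speed limit or range.

ROBOT

A 6-joint arm with a two-finger parallel gripper is mounted at the origin on a cart in front of the work surface, level with it; the furniture and walls round the work are solid. World frame = base frame: x ahead of the robot, y to its left, z up, the work surface at z = 0. Lengths are in mm, angles in rad, forces in N, time in s.
With the tool pointing down it reaches from about 350 to 975 mm from the base axis. Payload 7.1 kg.
Tool frame: the origin (TCP) lies at the very end of the fingers, on their centre line; the grasp point (between the pads) lies 19 mm behind it; z points along the fingers, y is the line along which they close (so a half turn about z gives the same grasp; the last joint's range is limited). The gripper opens to 88 mm and grips with 3 to 60 N. Pads are 20 mm wide; open, the fingers measure 115 mm over their backs; the gripper's body (75 mm by 178 mm) begins 61 mm behind the grasp point.
Start: joints at [1.299, 0.423, 1.63, -0, 1.089, -0.019], TCP at [156.291, 605.126, 222.675] pointing down, gripper open.
Joint ranges: [-3, 3], [-0.9, 2.11], [0.09, 2.58], [-1.31, 4.45], [0.11, 2.69], [-2.54, 2.54]. Speed limits (rad/s): [2.39, 2.39, 3.01, 3.14, 3.14, 3.14].

INTERFACE

Orientations are given as a rotation vector (axis times angle).
In Python, from workcell import * gives the robot as it stands.
- The arm moves only by the tool step_arm, never from a script. Its argument "deltas" is a list of rows, each a list of 3 entries, a list of its own where there are three numbers: the shift along the tool's x, y, z in units of 300 mm (1.0 is 300 mm), then the turn, a rotation vector about the tool's x, y, z in units of 1.5 rad (1.0 is 1.5 rad), then the gripper command: -1 is shut, 1 is fully open, values between are in proportion. In form: [[[dx, dy, dz], [rx, ry, rz], gripper], ...]. A call has 1 to 20 rows; each row is the pose to reach, as a shift and turn from the pose commanded when the call began, along the tool's axes at that moment; what a row does not reach only later rows make up. A row lasts 1/12 s, in which the tool goes at most 41.7 mm and 7.16 degrees, less where a joint would pass 70% of its speed; a pose out of reach is approached as far as the arm can. A call with a number of a shift or a turn outside -1 to 1 is refused whole. A call with a gripper value outside its range is refused whole. The fingers move at their own pace and stop on an object; the grip force is fixed at half the most. Time passes only in rows, so rows that repeat a pose let the fingers close. It gives the time, the measured TCP pose, the force, the opening and the grip force at its end, in the units of the state.
- get_obs(): the state, without advancing time (a new reading comes with each control period).
- get_image(name): name is "scene" or "top"; returns a dict with "pixels" (384x512x3 uint8, red, green, blue), "fx", "fy", "cx", "cy" (pixels), "dist_coeffs" ([k1, k2, p1, p2, k3] as OpenCV has them; the pictures are not rectified), "T" (4x4, takes a point from camera to world coordinates). Camera axes: x right, y down, z forward; pixel columns grow to the right and rows downward; lengths in mm; the calibration is good to about 2 mm. A picture is of the moment at which its call begins. There is no depth.
- close_job(): hands the job in; it is judged then, once.
The state is a dict: "t": time; "qpos": joint angles; "qvel": joint speeds; "joint_torque": joint torques, N m; "ee_pos": TCP position; "orientation": TCP orientation; "ft_force": force on the tool from outside, world axes, zero at the start; "moment": the same for the moment, N m; "width": finger opening in mm; "grasp_force": force on a finger pad.
Only numpy, scipy, OpenCV 4.12 (cv2) and the standard library are available. Lean on these libraries where they do the work, as an engineer would, in place of code of your own. Each camera call takes 0.05 s, during which the arm holds its last target. There are 200 camera calls.

## Working session

There is one attempt and no reset: what is moved stays moved. The work goes in short steps, Python scripts to look and compute and a tool call to move; the robot and the scene stay as the last step left them, time stands still between calls to the robot, and variables do not carry over. Pictures are saved under pics/ and viewed, at most 10 in all, crops included, and the job is handed in when it is done.

Besides the shell and the picture viewer there is one more tool, called after "Call:" by a JSON object that holds its "api" and its "payload". step_arm: Moves the arm, as the interface text tells. Its arguments: {"type":"object","properties":{"deltas":{"type":"array","items":{"type":"array"}}},"required":["deltas"]}

```bash
ls; mkdir -p pics; cat > h.py <<'E'
from workcell import *
import numpy as np, cv2
from scipy.spatial.transform import Rotation as R
def save(n,f):
    im=get_image(n); cv2.imwrite(f,im["pixels"][:,:,::-1]); np.save(f"pics/{n}.npy",im,allow_pickle=True); return im
def load(n): return np.load(f"pics/{n}.npy",allow_pickle=True).item()
def ray(im,uv):
    K=np.array([[im["fx"],0,im["cx"]],[0,im["fy"],im["cy"]],[0,0,1.]])
    p=cv2.undistortPoints(np.array([[uv]],float),K,np.array(im["dist_coeffs"],float))[0,0]
    T=np.array(im["T"]); return T[:3,3],T[:3,:3]@np.array([p[0],p[1],1])
def onz(im,uv,z):
    o,d=ray(im,uv); return o+d*(z-o[2])/d[2]
def tri(i1,a,i2,b):
    o1,d1=ray(i1,a);o2,d2=ray(i2,b)
    s=np.linalg.lstsq(np.c_[d1,-d2],o2-o1,rcond=None)[0]
    p,q=o1+s[0]*d1,o2+s[1]*d2; return (p+q)/2,np.linalg.norm(p-q)
def proj(im,P):
    K=np.array([[im["fx"],0,im["cx"]],[0,im["fy"],im["cy"]],[0,0,1.]])
    T=np.linalg.inv(im["T"]); return cv2.projectPoints(np.array(P,float).reshape(-1,1,3),cv2.Rodrigues(T[:3,:3])[0],T[:3,3],K,np.array(im["dist_coeffs"],float))[0].reshape(-1,2)
def blob(im,lo,hi,n=3):
    h=cv2.cvtColor(im["pixels"],cv2.COLOR_RGB2HSV); m=cv2.inRange(h,np.array(lo),np.array(hi))
    c,_=cv2.findContours(m,cv2.RETR_EXTERNAL,cv2.CHAIN_APPROX_NONE)
    return sorted(c,key=cv2.contourArea)[::-1][:n]
def cen(c):
    m=cv2.moments(c); return np.array([m["m10"],m["m01"]])/m["m00"]
def loc(P,Rm=None):
    o=get_obs(); return R.from_rotvec(o["orientation"]).inv().apply(np.array(P)-o["ee_pos"])
E
python3 - <<'E'
from h import *
for n in("scene","top"):
    im=save(n,f"pics/{n}0.png"); print(n,np.round(im["T"],3).tolist(),im["fx"],im["dist_coeffs"])
o=get_obs(); print({k:np.round(v,3).tolist() for k,v in o.items()}); print(R.from_rotvec(o["orientation"]).as_matrix().round(3))
E
```

```text
pics
scene [[-0.881, -0.32, 0.349, -53.113], [-0.473, 0.613, -0.632, 1099.477], [-0.012, -0.722, -0.692, 1307.813], [0.0, 0.0, 0.0, 1.0]] 453.3417772617536 [-0.00749153  0.          0.          0.          0.        ]
top [[0.062, -0.956, 0.286, 117.274], [-0.998, -0.057, 0.024, 49.869], [-0.007, -0.287, -0.958, 1470.101], [0.0, 0.0, 0.0, 1.0]] 439.6531006677161 [-0.06440907  0.          0.          0.          0.        ]
{'t': 0.1, 'qpos': [1.299, 0.424, 1.631, -0.0, 1.089, -0.019], 'qvel': [0.0, -0.003, -0.003, -0.0, -0.001, 0.001], 'joint_torque': [-0.0, -54.562, -27.433, 0.065, 0.019, -0.0], 'ee_pos': [156.189, 604.673, 221.983], 'orientation': [-0.396, -3.116, 0.002], 'ft_force': [-0.126, -0.125, 0.324], 'moment': [-0.023, -0.013, -0.008], 'grasp_force': 0.0, 'width': 88.103}
[[-0.968  0.25  -0.   ]
 [ 0.25   0.968 -0.001]
 [ 0.    -0.001 -1.   ]]
```

View pics/scene0.png

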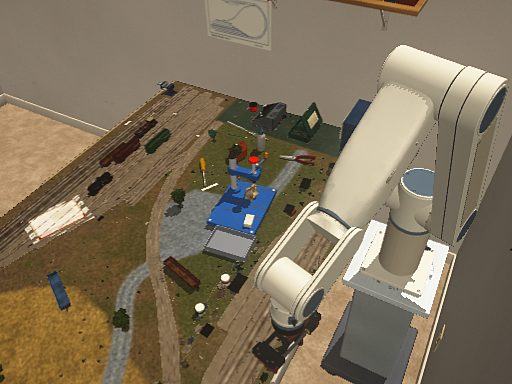

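View pics/top0.png

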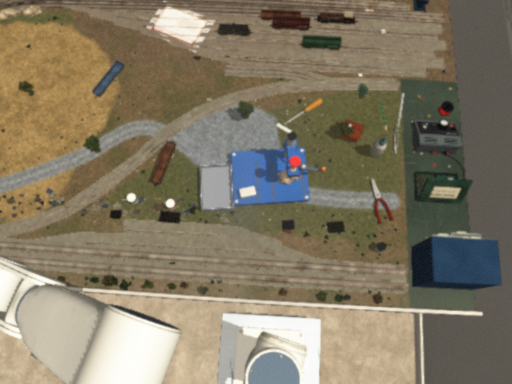

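The scene view shows the blue plate at (240,205), red knob (254,160), offcut (249,221) and tray (230,243). In the top view the knob is at (295,161), the offcut at (248,192), the tray at (215,187) and the pin at (323,169).

```bash
python3 - <<'E'
from h import *
t=load("top"); s=load("scene")
a=cv2.resize(t["pixels"][130:225,190:340,::-1],None,fx=5,fy=5,interpolation=cv2.INTER_CUBIC); cv2.imwrite("pics/topc.png",a)
b=cv2.resize(s["pixels"][140:265,190:310,::-1],None,fx=4.8,fy=4.8,interpolation=cv2.INTER_CUBIC); cv2.imwrite("pics/scc.png",b)
for n,im,box in(("top",t,(190,130,340,225)),("scene",s,(190,140,310,265))):
    sub=dict(im); m=np.zeros((384,512,1),np.uint8); m[box[1]:box[3],box[0]:box[2]]=1; sub["pixels"]=im["pixels"]*m
    for k,lo,hi in(("blue",(105,150,60),(125,255,255)),("red",(0,170,120),(5,255,255)),("orange",(8,170,130),(20,255,255)),("white",(10,0,170),(40,60,255))):
        for c in blob(sub,lo,hi,2):
            if cv2.contourArea(c)>2: print(n,k,cv2.contourArea(c),cen(c).round(1),cv2.minAreaRect(c))
E
```

```text
top blue 393.5 [288.3 191.9] ((288.1099853515625, 191.14125061035156), (19.35820198059082, 25.769306182861328), 87.61405944824219)
top blue 66.0 [293.9 151.9] ((295.95001220703125, 153.6499786376953), (19.922346115112305, 9.486831665039062), 18.434946060180664)
top red 48.5 [294.9 161.5] ((295.0, 161.5), (7.0, 8.0), 90.0)
top orange 5.0 [323.  168.5] ((323.0, 168.5), (3.0, 2.0), 90.0)
top white 109.0 [247.2 191.6] ((247.2115478515625, 191.5576934814453), (8.629109382629395, 15.100942611694336), 78.69007110595703)
top white 6.5 [288.  130.8] ((287.0, 131.0), (2.0, 6.0), 90.0)
scene blue 1582.5 [239.6 208.5] ((240.6499786376953, 207.30322265625), (48.214839935302734, 58.706298828125), 27.299571990966797)
scene blue 202.0 [245.8 172.8] ((244.0, 173.0), (14.0, 32.0), 90.0)
scene red 43.0 [253.1 159.5] ((253.0, 159.5), (7.0, 8.0), 90.0)
scene orange 33.5 [202.2 163.5] ((202.0, 163.5), (11.0, 4.0), 90.0)
scene orange 7.5 [265.9 154.4] ((266.0, 154.5), (5.0, 2.0), 90.0)
scene white 489.5 [287.1 235.4] ((288.2317199707031, 236.08538818359375), (11.088336944580078, 77.61836242675781), 38.65980529785156)
scene white 101.0 [283.8 261.3] ((284.0, 260.5), (7.0, 24.0), 90.0)
```

View pics/topc.png

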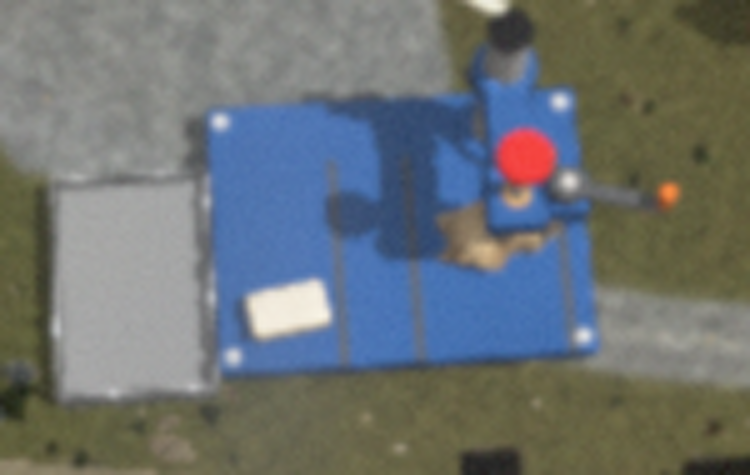

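View pics/scc.png

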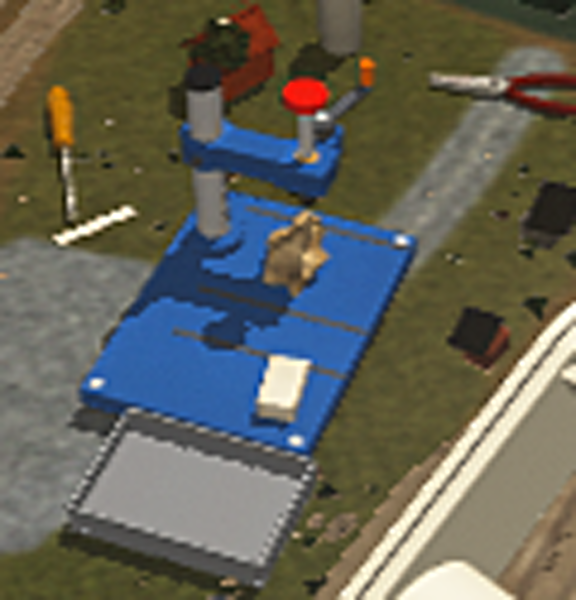

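```bash
python3 - <<'E'
from h import *
t=load("top"); s=load("scene")
T=lambda x,y:((x+.5)/5-.5+190,(y+.5)/5-.5+130); S=lambda x,y:((x+.5)/4.8-.5+190,(y+.5)/4.8-.5+140)
k,e=tri(t,T(526,157),s,S(305,95)); print("knob",k.round(1),e)
k,e=tri(t,(294.9,161.5),s,(253.1,159.5)); print("knob mask",k.round(1),e)
p,e=tri(t,T(669,195),s,S(367,72)); print("pin",p.round(1),e)
p,e=tri(t,T(568,182),s,S(323,122)); print("hub",p.round(1),e)
p,e=tri(t,T(288,309),s,S(287,372)); print("off",p.round(1),e)
cs=[onz(t,T(*c),30)[:2] for c in((208,110),(575,90),(597,355),(222,380))]; print("plate top",np.round(cs,1).tolist())
cs=np.array(cs); 
print("scene plate",[onz(s,S(*c),30)[:2].round(1).tolist() for c in((80,392),(308,450),(417,238))])
print("tray top",[onz(t,T(*c),28)[:2].round(1).tolist() for c in((52,182),(205,175),(218,390),(60,402))])
print("off",[onz(t,T(*c),48)[:2].round(1).tolist() for c in((243,294),(321,278),(332,322),(253,340))])
d=np.array(cs[1])-cs[0]; d2=cs[2]-cs[3]; y=-(d+d2); print("stand y ang",np.degrees(np.arctan2(y[1],y[0])))
c=np.array([onz(t,T(*c),48)[:2] for c in((243,294),(321,278),(332,322),(253,340))]); v=c[0]-c[1]+c[3]-c[2]; print("off y ang",np.degrees(np.arctan2(v[1],v[0])), c.mean(0))
E
```

```text
knob [603.1 -41.5 210. ] 0.46290444636053396
knob mask [602.6 -41.8 209. ] 2.01423308342771
pin [ 598.5 -135.6  167.2] 1.4030927331996017
hub [606.3 -72.8 157.8] 2.3325923394185053
off [543.1 103.2  58.7] 0.6666266181117256
plate top [[694.2, 170.1], [724.8, -87.5], [531.3, -107.7], [498.5, 145.7]]
scene plate [[692.4, 175.5], [502.7, 144.5], [534.8, -106.5]]
tray top [[634.7, 275.1], [646.2, 168.6], [491.9, 148.0], [477.0, 254.4]]
off [[554.7, 134.7], [569.2, 82.6], [538.6, 73.3], [522.8, 125.7]]
stand y ang 97.06769380777114
off y ang 106.18239389392642 [546.33513551 104.09432476]
```

Call:
{"api": "step_arm", "payload": {"deltas": [[[-0.06,-0.05,0],[0,0,0.03],1],[[-0.18,-0.14,0],[0,0,0.08],1],[[-0.3,-0.23,0],[0,0,0.14],1],[[-0.42,-0.32,0],[0,0,0.2],1],[[-0.54,-0.42,0],[0,0,0.26],1],[[-0.66,-0.51,0],[0,0,0.31],1],[[-0.76,-0.59,0],[0,0,0.34],1],[[-0.84,-0.65,0],[0,0,0.35],1],[[-0.84,-0.65,0],[0,0,0.35],1]]}}

```text
t: 0.85
ee_pos: [354.1, 348.7, 222.4]
orientation: [1.198, 2.903, -0.003]
ft_force: [-0.7, 0.8, 0.2]
width: 87.9
grasp_force: 0.0
```

```bash
cat >> h.py <<'E'
def go(P,yaw):
    "delta to P with the tool y axis at yaw degrees, pointing down, in move units"
    o=get_obs(); r=R.from_rotvec(o["orientation"]); y=np.radians(yaw)
    Y=np.array([np.cos(y),np.sin(y),0]); Z=np.array([0,0,-1.]); t=R.from_matrix(np.c_[np.cross(Y,Z),Y,Z])
    print("t",round(o["t"],2),"pos",np.round(o["ee_pos"],1),"w",round(o["width"],1),"shift",(r.inv().apply(np.array(P)-o["ee_pos"])/300).round(4),"turn",((r.inv()*t).as_rotvec()/1.5).round(4),"q",np.round(o["qpos"],2),"F",np.round(o["ft_force"],1))
E
python3 -c "
from h import *
go([545,104,120],16.2)"
```

```text
t 0.85 pos [354.1 348.7 222.4] w 87.9 shift [-1.0259 -0.1289  0.3431] turn [-0.0005  0.0012  0.3368] q [ 0.75  0.24  1.91 -0.    1.   -0.03] F [-0.7  0.8  0.2]
```

Call:
{"api": "step_arm", "payload": {"deltas": [[[-0.06,-0.01,0],[0,0,0.03],1],[[-0.18,-0.03,0],[0,0,0.08],1],[[-0.3,-0.04,0],[0,0,0.13],1],[[-0.43,-0.06,0],[0,0,0.18],1],[[-0.56,-0.08,0.05],[0,0,0.23],1],[[-0.69,-0.1,0.1],[0,0,0.28],1],[[-0.82,-0.11,0.2],[0,0,0.32],1],[[-0.93,-0.12,0.27],[0,0,0.337],1],[[-0.99,-0.13,0.3],[0,0,0.337],1],[[-0.99,-0.13,0.3],[0,0,0.337],1]]}}

```text
t: 1.68
ee_pos: [536.4, 114.1, 129.7]
orientation: [-1.883, -2.512, 0.005]
ft_force: [-0.1, -0.1, 0.2]
width: 87.8
grasp_force: 0.0
```

```bash
python3 - <<'E'
from h import *
go([545,104,34],16.2)
t=save("top","pics/top1.png"); s=save("scene","pics/scene1.png")
e=proj(t,[545,104,40])[0]; f=proj(s,[545,104,40])[0]
a=t["pixels"][int(e[1])-40:int(e[1])+40,int(e[0])-35:int(e[0])+75,::-1];b=s["pixels"][int(f[1])-55:int(f[1])+25,int(f[0])-50:int(f[0])+50,::-1]
cv2.imwrite("pics/both1.png",np.hstack([cv2.resize(a,(380,380),interpolation=2),cv2.resize(b,(400,380),interpolation=2)]));print(e,f)
E
```

```text
t 1.68 pos [536.4 114.1 129.7] w 87.8 shift [-0.0403  0.0193  0.319 ] turn [-0.0024  0.0001  0.001 ] q [ 0.19  0.44  1.86 -0.    0.84 -0.1 ] F [-0.1 -0.1  0.2]
[247.09983317 192.3450991 ] [249.07397368 220.45964245]
```

View pics/both1.png

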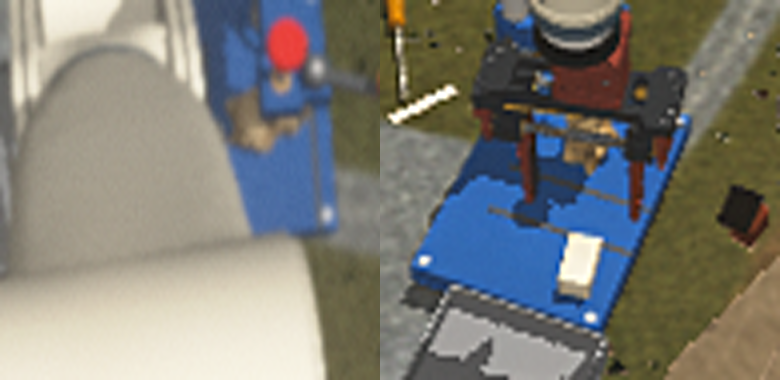

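The arm hides the offcut in the top view. In the scene half the open fingers hang at about (530,190) and (635,205), high above the plate, and the offcut at (580,265) is undisturbed, so I descend.

Call:
{"api": "step_arm", "payload": {"deltas": [[[-0.04,0.019,0.03],[0,0,0],1],[[-0.04,0.019,0.1],[0,0,0],1],[[-0.04,0.019,0.18],[0,0,0],1],[[-0.04,0.019,0.25],[0,0,0],1],[[-0.04,0.019,0.295],[0,0,0],1],[[-0.04,0.019,0.315],[0,0,0],1],[[-0.04,0.019,0.315],[0,0,0],1],[[-0.04,0.019,0.315],[0,0,0],0],[[-0.04,0.019,0.315],[0,0,0],-0.5],[[-0.04,0.019,0.315],[0,0,0],-1],[[-0.04,0.019,0.315],[0,0,0],-1],[[-0.04,0.019,0.315],[0,0,0],-1],[[-0.04,0.019,0.315],[0,0,0],-1],[[-0.04,0.019,0.315],[0,0,0],-1],[[-0.04,0.019,0.315],[0,0,0],-1],[[-0.04,0.019,0.315],[0,0,0],-1]]}}

```text
t: 3.12
ee_pos: [544.8, 107.2, 38.3]
orientation: [1.88, 2.517, 0.0]
ft_force: [1.6, -0.0, 0.2]
width: 31.4
grasp_force: 0.2
```

```bash
python3 -c "
from h import *
go([545,104,70],7);go([564,211,22],7)"
```

```text
t 3.12 pos [544.8 107.2  38.3] w 31.4 shift [-0.0105 -0.0023 -0.1058] turn [0.0002 0.     0.1102] q [ 0.17  0.6   1.88 -0.    0.66 -0.11] F [ 1.6 -0.   0.2]
t 3.12 pos [544.8 107.2  38.3] w 31.4 shift [0.3136 0.1595 0.0542] turn [0.0002 0.     0.1102] q [ 0.17  0.6   1.88 -0.    0.66 -0.11] F [ 1.6 -0.   0.2]
```

Call:
{"api": "step_arm", "payload": {"deltas": [[[0,0,0],[0,0,0],-1],[[0,0,0],[0,0,0],-1],[[0,0,0],[0,0,0],-1],[[0,0,0],[0,0,0],-1],[[0,0,-0.03],[0,0,0],-1],[[0,0,-0.08],[0,0,0],-1],[[0.02,0.01,-0.11],[0,0,0.01],-1],[[0.08,0.04,-0.11],[0,0,0.03],-1],[[0.15,0.08,-0.11],[0,0,0.06],-1],[[0.22,0.11,-0.11],[0,0,0.09],-1],[[0.28,0.14,-0.11],[0,0,0.11],-1],[[0.313,0.16,-0.11],[0,0,0.11],-1],[[0.313,0.16,-0.11],[0,0,0.11],-1],[[0.313,0.16,-0.11],[0,0,0.11],-1]]}}

```text
t: 4.28
ee_pos: [563.7, 210.8, 71.3]
orientation: [-2.079, -2.355, 0.001]
ft_force: [0.4, -0.7, -0.6]
width: 29.7
grasp_force: 30.0
```

```bash
python3 - <<'E'
from h import *
go([564,211,21],7)
s=save("scene","pics/scene2.png")
b=s["pixels"][170:290,180:300,::-1]; cv2.imwrite("pics/s2.png",cv2.resize(b,(480,480),interpolation=2))
E
```

```text
t 4.28 pos [563.7 210.8  71.3] w 29.7 shift [0.0005 0.001  0.1675] turn [-0.0003  0.0002  0.0016] q [ 0.34  0.59  1.77 -0.    0.78  0.21] F [ 0.4 -0.7 -0.6]
```

View pics/s2.png

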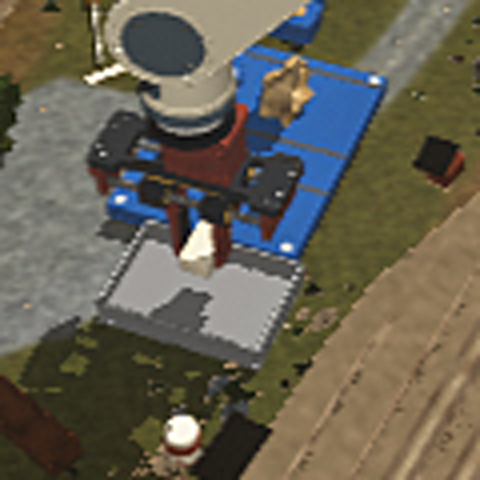

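The offcut is held at (200,245) over the tray floor, possibly pitched a little. I lower it, release and lift.

Call:
{"api": "step_arm", "payload": {"deltas": [[[0,0,0.03],[0,0,0],-1],[[0,0,0.07],[0,0,0],-1],[[0,0,0.11],[0,0,0],-1],[[0,0,0.13],[0,0,0],-1],[[0,0,0.14],[0,0,0],-1],[[0,0,0.15],[0,0,0],-1],[[0,0,0.155],[0,0,0],-1],[[0,0,0.16],[0,0,0],-1],[[0,0,0.163],[0,0,0],-1],[[0,0,0.165],[0,0,0],-1],[[0,0,0.165],[0,0,0],-1]]}}

```text
t: 5.25
ee_pos: [564.2, 211.0, 21.9]
orientation: [2.081, 2.353, 0.001]
ft_force: [-0.7, 0.4, -0.2]
width: 29.6
grasp_force: 30.0
```

Call:
{"api": "step_arm", "payload": {"deltas": [[[0,0,0.003],[0,0,0],-1],[[0,0,0.005],[0,0,0],-1],[[0,0,0.005],[0,0,0],-0.2],[[0,0,0.005],[0,0,0],0],[[0,0,0.005],[0,0,0],0.1],[[0,0,0.005],[0,0,0],0.2],[[0,0,0.005],[0,0,0],0.2],[[0,0,0.005],[0,0,0],0.2],[[0,0,-0.05],[0,0,0],0.2],[[0,0,-0.15],[0,0,0],0.2],[[0,0,-0.28],[0,0,0],0.2],[[0,0,-0.42],[0,0,0],0.2],[[0,0,-0.56],[0,0,0],0],[[0,0,-0.68],[0,0,0],-0.3],[[0,0,-0.75],[0,0,0],-0.6],[[0,0,-0.78],[0,0,0],-1],[[0,0,-0.78],[0,0,0],-1]]}}

```text
t: 6.67
ee_pos: [565.1, 211.2, 258.0]
orientation: [2.08, 2.352, 0.006]
ft_force: [-0.3, 0.5, -0.6]
width: 23.1
grasp_force: 0.0
```

```bash
python3 - <<'E'
from h import *
go([601,-42,245],7);go([601,-42,245],187);go([601,-42,245],97)
s=save("scene","pics/scene3.png")
b=s["pixels"][150:280,180:310,::-1]; cv2.imwrite("pics/s3.png",cv2.resize(b,(520,520),interpolation=2))
E
```

```text
t 6.67 pos [565.1 211.2 258. ] w 23.1 shift [-0.8525  0.0157  0.0425] turn [ 0.0028 -0.0006  0.0002] q [0.34 0.35 1.65 0.   1.13 0.22] F [-0.3  0.5 -0.6]
t 6.67 pos [565.1 211.2 258. ] w 23.1 shift [-0.8525  0.0157  0.0425] turn [ 1.0000e-03  4.4000e-03 -2.0942e+00] q [0.34 0.35 1.65 0.   1.13 0.22] F [-0.3  0.5 -0.6]
t 6.67 pos [565.1 211.2 258. ] w 23.1 shift [-0.8525  0.0157  0.0425] turn [ 0.0027  0.0017 -1.047 ] q [0.34 0.35 1.65 0.   1.13 0.22] F [-0.3  0.5 -0.6]
```

View pics/s3.png

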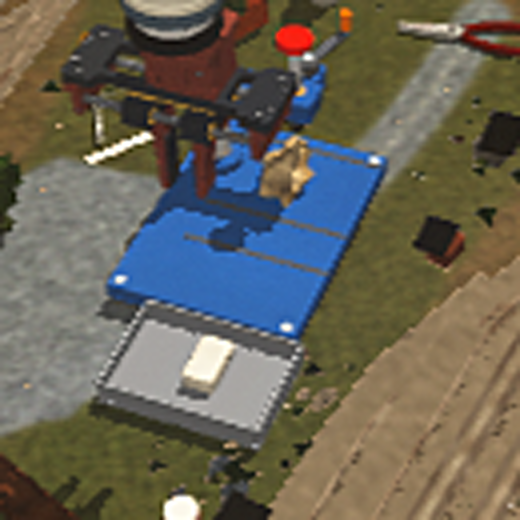

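The offcut lies flat in the tray at (207,365), and the knob at (295,40) and pin at (345,18) are unobstructed. Next I move above the knob.

Call:
{"api": "step_arm", "payload": {"deltas": [[[-0.05,0,0.01],[0,0,0],-1],[[-0.16,0.01,0.01],[0,0,0],-1],[[-0.29,0.01,0.02],[0,0,0],-1],[[-0.42,0.01,0.03],[0,0,0],-1],[[-0.55,0.01,0.04],[0,0,0],-1],[[-0.68,0.015,0.04],[0,0,0],-1],[[-0.79,0.017,0.045],[0,0,0],-1],[[-0.852,0.018,0.045],[0,0,0],-1],[[-0.852,0.018,0.045],[0,0,0],-1],[[-0.852,0.018,0.06],[0,0,0],-1],[[-0.852,0.018,0.08],[0,0,0],-1],[[-0.852,0.018,0.09],[0,0,0],-1],[[-0.852,0.018,0.09],[0,0,0],-1]]}}

```text
t: 7.8
ee_pos: [599.5, -41.0, 226.9]
orientation: [-2.078, -2.353, 0.003]
ft_force: [0.5, 0.6, -0.7]
width: 0.5
grasp_force: 0.0
```

```bash
python3 - <<'E'
from h import *
go([602,-42,205],7)
t=save("top","pics/top4.png");s=save("scene","pics/scene4.png")
a=t["pixels"][120:220,230:340,::-1];b=s["pixels"][115:215,200:310,::-1]; cv2.imwrite("pics/s4.png",np.hstack([cv2.resize(x,(396,360),interpolation=2) for x in(a,b)]))
E
```

```text
t 7.8 pos [599.5 -41.  226.9] w 0.5 shift [-0.0044  0.008   0.0729] turn [-0.0019 -0.0005  0.0013] q [-0.09  0.38  1.68  0.    1.08 -0.21] F [ 0.5  0.6 -0.7]
```

View pics/s4.png

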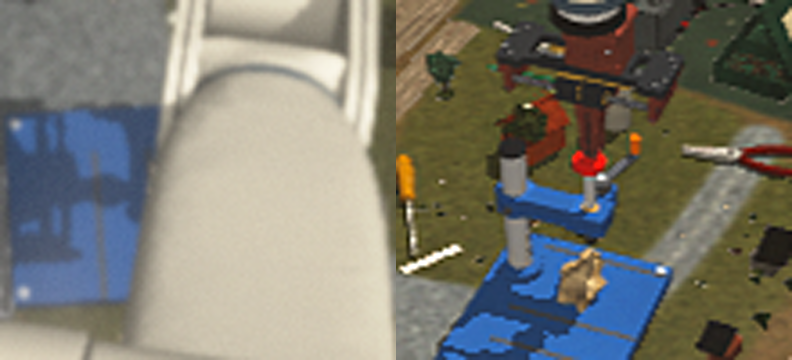

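The closed fingers stand right over the red knob at (590,160) of the right half. I feel for the knob top.

Call:
{"api": "step_arm", "payload": {"deltas": [[[-0.003,0.007,0.02],[0,0,0],-1],[[-0.003,0.007,0.035],[0,0,0],-1],[[-0.003,0.007,0.045],[0,0,0],-1],[[-0.003,0.007,0.055],[0,0,0],-1],[[-0.003,0.007,0.063],[0,0,0],-1],[[-0.003,0.007,0.07],[0,0,0],-1],[[-0.003,0.007,0.075],[0,0,0],-1],[[-0.003,0.007,0.075],[0,0,0],-1]]}}

```text
t: 8.57
ee_pos: [602.7, -42.9, 205.9]
orientation: [-2.081, -2.353, 0.001]
ft_force: [-0.3, -0.1, 0.8]
width: 0.3
grasp_force: 0.0
```

Call:
{"api": "step_arm", "payload": {"deltas": [[[0,0,0.006],[0,0,0],-1],[[0,0,0.012],[0,0,0],-1],[[0,0,0.018],[0,0,0],-1],[[0,0,0.024],[0,0,0],-1],[[0,0,0.03],[0,0,0],-1],[[0,0,0.03],[0,0,0],-1],[[0,0,0.03],[0,0,0],-1]]}}

```text
t: 9.15
ee_pos: [602.7, -42.9, 196.9]
orientation: [-2.081, -2.353, 0.001]
ft_force: [-0.4, 0.4, 0.1]
width: 0.2
grasp_force: 0.0
```

```bash
python3 - <<'E'
from h import *
go([602,-42,188],7)
s=load("scene"); c=blob(s,(0,170,120),(5,255,255),3)
s2=get_image("scene")
for im in(s,s2):
    print([(cen(k).round(1).tolist(),cv2.contourArea(k)) for k in blob(im,(0,200,150),(4,255,255),6) if 230<cen(k)[0]<275 and 140<cen(k)[1]<185])
print(proj(s,[[602,-42,209],[602,-42,199]]).round(1))
E
```

```text
t 9.15 pos [602.7 -42.9 196.9] w 0.2 shift [ 0.0031 -0.0018  0.0296] turn [-0.0003 -0.      0.0002] q [-0.09  0.42  1.7  -0.    1.02 -0.21] F [-0.4  0.4  0.1]
[([252.8, 160.1], 30.0)]
[([253.6, 165.1], 16.5)]
[[253.5 159.6]
 [253.6 161.7]]h.py:25: RuntimeWarning: invalid value encountered in divide
  m=cv2.moments(c); return np.array([m["m10"],m["m01"]])/m["m00"]
```

Call:
{"api": "step_arm", "payload": {"deltas": [[[0,0,0.006],[0,0,0],-1],[[0,0,0.012],[0,0,0],-1],[[0,0,0.018],[0,0,0],-1],[[0,0,0.024],[0,0,0],-1]]}}

```text
t: 9.53
ee_pos: [602.9, -42.8, 189.9]
orientation: [2.081, 2.353, 0.0]
ft_force: [0.1, 0.2, 1.8]
width: 0.2
grasp_force: 0.9
```

```bash
python3 - <<'E'
from h import *
go([602,-42,188],7)
s2=save("scene","pics/scene5.png")
for n in("scene0","scene3","scene4","scene5"):
    p=cv2.imread(f"pics/{n}.png")[:,:,::-1]; h=cv2.cvtColor(np.ascontiguousarray(p),cv2.COLOR_RGB2HSV); m=cv2.inRange(h,np.array((0,220,130)),np.array((4,255,255)))[145:190,235:275]
    ys,xs=np.nonzero(m); print(n,len(ys),xs.min()+235,xs.max()+235,ys.min()+145,ys.max()+145)
E
```

```text
t 9.53 pos [602.9 -42.8 189.9] w 0.2 shift [ 0.003  -0.0025  0.0062] turn [0.0001 0.0001 0.0002] q [-0.09  0.43  1.7  -0.    1.01 -0.21] F [0.1 0.2 1.8]
scene0 50 249 257 157 163
scene3 49 249 257 157 163
scene4 40 249 257 157 163
scene5 27 249 257 163 168
```

Call:
{"api": "step_arm", "payload": {"deltas": [[[0,0,0.004],[0,0,0],-1],[[0,0,0.008],[0,0,0],-1],[[0,0,0.012],[0,0,0],-1],[[0,0,0.015],[0,0,0],-1]]}}

```text
t: 9.92
ee_pos: [602.9, -42.8, 185.4]
orientation: [2.081, 2.353, 0.0]
ft_force: [-0.3, 0.3, 1.8]
width: 0.5
grasp_force: 0.9
```

Call:
{"api": "step_arm", "payload": {"deltas": [[[0,0,0.002],[0,0,0],-1],[[0,0,0.004],[0,0,0],-1],[[0,0,0.006],[0,0,0],-1]]}}

```text
t: 10.17
ee_pos: [602.8, -42.8, 183.6]
orientation: [2.081, 2.353, -0.0]
ft_force: [-0.6, 0.1, 1.8]
width: 0.5
grasp_force: 0.9
```

Call:
{"api": "step_arm", "payload": {"deltas": [[[0,0,0.002],[0,0,0],-1],[[0,0,0.004],[0,0,0],-1],[[0,0,0.006],[0,0,0],-1]]}}

```text
t: 10.42
ee_pos: [602.9, -42.8, 181.9]
orientation: [2.081, 2.353, 0.0]
ft_force: [0.5, -0.5, 2.9]
width: 0.9
grasp_force: 1.6
```

Call:
{"api": "step_arm", "payload": {"deltas": [[[0,0,0.002],[0,0,0],-1],[[0,0,0.003],[0,0,0],-1]]}}

```text
t: 10.58
ee_pos: [602.9, -42.8, 181.3]
orientation: [2.081, 2.353, 0.0]
ft_force: [-1.8, 0.2, 7.0]
width: 0.3
grasp_force: 3.4
```

Contact is clear: the push force rose from 1.8 to 7 N, about 5 N on the rock. I retract and move above the lever pin.

Call:
{"api": "step_arm", "payload": {"deltas": [[[0,0,-0.01],[0,0,0],-1],[[0,0,-0.04],[0,0,0],-1],[[0,0,-0.1],[0,0,0],-1],[[0,0,-0.12],[0,0,0],-1],[[-0.05,-0.01,-0.12],[0,0,0.03],-0.32],[[-0.13,-0.02,-0.12],[0,0,0.07],-0.32],[[-0.22,-0.04,-0.12],[0,0,0.12],-0.32],[[-0.28,-0.05,-0.11],[0,0,0.163],-0.32],[[-0.305,-0.052,-0.1],[0,0,0.163],-0.32],[[-0.305,-0.052,-0.1],[0,0,0.163],-0.32],[[-0.305,-0.052,-0.1],[0,0,0.163],-0.32]]}}

```text
t: 11.5
ee_pos: [598.3, -135.2, 210.7]
orientation: [-2.351, -2.083, 0.0]
ft_force: [0.1, 0.4, -0.3]
width: 29.5
grasp_force: 0.0
```

```bash
python3 - <<'E'
from h import *
go([598.5,-135.6,161],-7)
s=save("scene","pics/scene6.png")
b=s["pixels"][125:215,215:305,::-1]; cv2.imwrite("pics/s6.png",cv2.resize(b,(560,560),interpolation=2))
E
```

```text
t 11.5 pos [ 598.3 -135.2  210.7] w 29.5 shift [-0.0012  0.0008  0.1658] turn [-0.0004 -0.0003  0.0008] q [-0.24  0.42  1.67  0.    1.06 -0.12] F [ 0.1  0.4 -0.3]
```

View pics/s6.png

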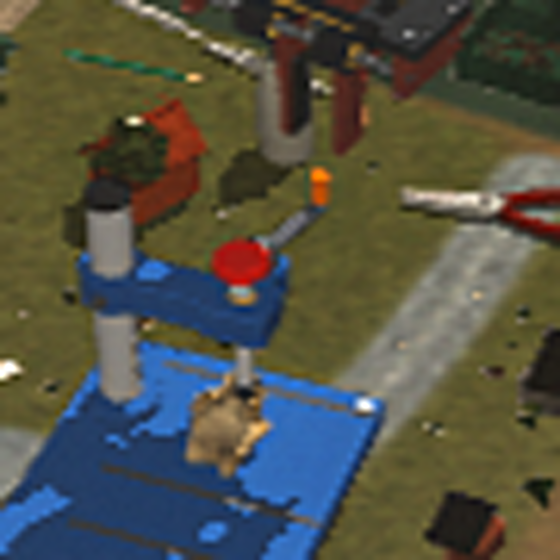

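The foot at (243,390) now rests on the rock, and the pin at (320,188) sits below and between the fingers at (293,85) and (348,105). I descend over it and narrow the fingers.

Call:
{"api": "step_arm", "payload": {"deltas": [[[0,0,0.02],[0,0,0],-0.32],[[0,0,0.06],[0,0,0],-0.32],[[0,0,0.1],[0,0,0],-0.32],[[0,0,0.13],[0,0,0],-0.32],[[0,0,0.15],[0,0,0],-0.32],[[0,0,0.165],[0,0,0],-0.32],[[0,0,0.165],[0,0,0],-0.32],[[0,0,0.165],[0,0,0],-0.5],[[0,0,0.165],[0,0,0],-0.64],[[0,0,0.165],[0,0,0],-0.64],[[0,0,0.165],[0,0,0],-0.64]]}}

```text
t: 12.47
ee_pos: [598.8, -135.6, 162.0]
orientation: [2.352, 2.081, 0.001]
ft_force: [-0.5, 0.4, -0.1]
width: 16.1
grasp_force: 0.0
```

```bash
python3 - <<'E'
from h import *
o=get_obs(); r=R.from_rotvec(o["orientation"]); print(o["t"],o["ee_pos"],o["ft_force"],o["width"])
p0=np.array(o["ee_pos"]); c0=np.array([606.3,-72.8]); v=p0[:2]-c0; print(np.linalg.norm(v))
# arc about the hinge: clockwise by a, tool turns with it
for a in np.radians(np.arange(6,91,6)):
    w=R.from_rotvec([0,0,-a]).apply([*v,0])[:2]*62.5/np.linalg.norm(v)+c0
    print(round(np.degrees(a)),(r.inv().apply([*w,p0[2]]-p0)/300).round(3)[:2],round(a/1.5,3))
E
```

```text
12.4667 [ 598.7967937  -135.62471109  162.01352334] [-0.48298679  0.3921555  -0.12203914] 16.115369072310507
63.271181657652875
6 [ 0.004 -0.022] 0.07
12 [ 0.007 -0.043] 0.14
18 [ 0.013 -0.064] 0.209
24 [ 0.02  -0.085] 0.279
30 [ 0.03  -0.104] 0.349
36 [ 0.042 -0.123] 0.419
42 [ 0.056 -0.14 ] 0.489
48 [ 0.071 -0.155] 0.559
54 [ 0.088 -0.169] 0.628
60 [ 0.106 -0.181] 0.698
66 [ 0.126 -0.191] 0.768
72 [ 0.146 -0.199] 0.838
78 [ 0.167 -0.204] 0.908
84 [ 0.188 -0.208] 0.977
90 [ 0.21  -0.209] 1.047
```

Call:
{"api": "step_arm", "payload": {"deltas": [[[0.002,-0.011,0],[0,0,0.035],-0.64],[[0.004,-0.022,0],[0,0,0.07],-0.64],[[0.007,-0.043,0],[0,0,0.14],-0.64],[[0.013,-0.064,0],[0,0,0.209],-0.64],[[0.02,-0.085,0],[0,0,0.279],-0.64],[[0.03,-0.104,0],[0,0,0.349],-0.64],[[0.042,-0.123,0],[0,0,0.419],-0.64],[[0.056,-0.14,0],[0,0,0.489],-0.64],[[0.071,-0.155,0],[0,0,0.559],-0.64],[[0.088,-0.169,0],[0,0,0.628],-0.64],[[0.106,-0.181,0],[0,0,0.698],-0.64],[[0.116,-0.186,0],[0,0,0.733],-0.64],[[0.126,-0.191,0],[0,0,0.768],-0.64]]}}

```text
t: 13.55
ee_pos: [546.7, -91.1, 162.1]
orientation: [3.107, 0.46, 0.002]
ft_force: [1.7, -1.3, -0.6]
width: 15.9
grasp_force: 0.9
```

```bash
python3 - <<'E'
from h import *
o=get_obs(); r=R.from_rotvec(o["orientation"]); y=r.as_matrix()[:,1]; print(o["ee_pos"],o["ft_force"],o["width"],np.degrees(np.arctan2(y[1],y[0])))
p0=np.array(o["ee_pos"]); c0=np.array([606.3,-72.8]); v=p0[:2]-c0; print(np.linalg.norm(v))
for a in np.radians(np.arange(3,25,3)):
    w=R.from_rotvec([0,0,-a]).apply([*v,0])[:2]*62.5/np.linalg.norm(v)+c0
    print(round(np.degrees(a)),(r.inv().apply([*w,p0[2]]-p0)/300).round(3)[:2],round(a/1.5,3))
E
```

```text
[546.72411585 -91.099648   162.13111466] [ 1.68231665 -1.28376071 -0.57591999] 15.880619793798207 -73.14256029626168
62.32305423161774
3 [-0.    -0.011] 0.035
6 [ 0.    -0.022] 0.07
9 [ 0.002 -0.033] 0.105
12 [ 0.004 -0.043] 0.14
15 [ 0.006 -0.054] 0.175
18 [ 0.009 -0.064] 0.209
21 [ 0.013 -0.075] 0.244
24 [ 0.017 -0.085] 0.279
```

Call:
{"api": "step_arm", "payload": {"deltas": [[[0,-0.005,0],[0,0,0.017],-0.64],[[0,-0.011,0],[0,0,0.035],-0.64],[[0,-0.016,0],[0,0,0.052],-0.64],[[0,-0.022,0],[0,0,0.07],-0.64],[[0.001,-0.027,0],[0,0,0.087],-0.64]]}}

```text
t: 13.97
ee_pos: [545.1, -83.6, 162.2]
orientation: [3.13, 0.259, 0.004]
ft_force: [2.0, -2.2, -1.0]
width: 15.6
grasp_force: 1.1
```

Call:
{"api": "step_arm", "payload": {"deltas": [[[0,-0.005,0],[0,0,0.01],-0.64],[[0,-0.01,0],[0,0,0.02],-0.64],[[0.001,-0.015,0],[0,0,0.03],-0.64]]}}

```text
t: 14.22
ee_pos: [544.2, -78.9, 162.0]
orientation: [3.135, 0.189, 0.002]
ft_force: [1.7, -1.9, 1.0]
width: 15.5
grasp_force: 1.0
```

Call:
{"api": "step_arm", "payload": {"deltas": [[[0,-0.005,0],[0,0,0.01],-0.64],[[0,-0.01,0],[0,0,0.02],-0.64]]}}

```text
t: 14.38
ee_pos: [544.3, -77.9, 162.1]
orientation: [3.134, 0.144, 0.003]
ft_force: [2.9, -18.2, 0.5]
width: 15.6
grasp_force: 9.6
```

The stop is hit at 18 N with the pin at the home position. I back off within the play, lift clear and look.

Call:
{"api": "step_arm", "payload": {"deltas": [[[0,0.008,0],[0,0,0],-0.64],[[0,0.015,0],[0,0,0],-0.62],[[0,0.015,0],[0,0,0],-0.6],[[0,0.015,-0.02],[0,0,0],-0.6],[[0,0.015,-0.06],[0,0,0],-0.6],[[0,0.015,-0.14],[0,0,0],-0.6],[[0,0.015,-0.26],[0,0,0],-0.6],[[-0.1,0.015,-0.39],[0,0,0],-0.6],[[-0.2,0.015,-0.48],[0,0,0],-0.6],[[-0.33,0.015,-0.5],[0,0,0],-0.6],[[-0.46,0.015,-0.5],[0,0,0],-0.6],[[-0.55,0.015,-0.5],[0,0,0],-0.6],[[-0.55,0.015,-0.5],[0,0,0],-0.6]]}}

```text
t: 15.47
ee_pos: [374.7, -94.7, 312.3]
orientation: [3.138, 0.142, -0.001]
ft_force: [-0.1, -0.4, -0.3]
width: 17.5
grasp_force: 0.0
```

```bash
python3 - <<'E'
from h import *
o=get_obs(); print(o["t"],o["ee_pos"],o["ft_force"])
t=save("top","pics/top7.png");s=save("scene","pics/scene7.png")
a=t["pixels"][130:225,190:340,::-1];b=s["pixels"][140:265,190:310,::-1]; cv2.imwrite("pics/s7.png",np.hstack([cv2.resize(a,(400,400),interpolation=2),cv2.resize(b,(400,400),interpolation=2)]))
c=[k for k in blob(s,(8,170,130),(20,255,255),12) if cv2.contourArea(k)>2]
for k in c:
    u=cen(k)
    if 225<u[0]<300 and 140<u[1]<200: print(u,onz(s,u,167).round(1))
print(proj(s,[[544.5,-80.5,167],[598.5,-135.6,167]]).round(1))
E
```

```text
15.4667 [374.72690198 -94.74143616 312.34805837] [-0.0648167  -0.36534065 -0.26954118]
[271.84126984 166.25396825] [545.2 -83.4 167. ]
[[271.7 166.7]
 [265.9 154.6]]
```

View pics/s7.png

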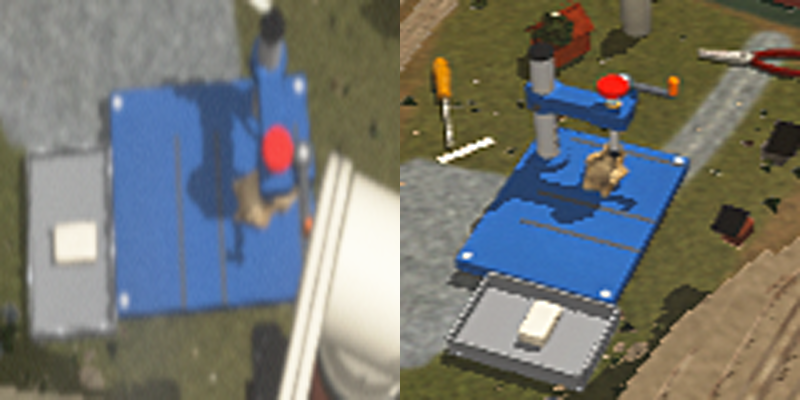

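The pictures show the offcut flat in the tray at (75,240) left and (540,322) right, and the foot on the rock at (610,155). The pin at (673,85) projects to within half a pixel of the home position, and the robot is clear of everything.

```bash
python3 -c "
from workcell import *
print(close_job())"
```

```text
the job is handed in; nothing more can be done
None
```

The job is handed in: the offcut lies flat in the scrap tray, the stop's foot rests on the rock (about 5 N at contact), and then the clamp lever was swung home until it hit its stop.

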